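Set the panel slide to its mark and lock it

ROBOT

A 7-joint arm with a two-finger parallel gripper is mounted at the origin on the work surface. World frame = base frame: x ahead of the robot, y to its left, z up, the work surface at z = 0. Lengths are in mm, angles in rad, forces in N, time in s.
With the tool pointing down it reaches from about 400 to 875 mm from the base axis. Payload 4.4 kg.
Tool frame: the origin (TCP) lies at the very end of the fingers, on their centre line; the grasp point (between the pads) lies 19 mm behind it; z points along the fingers, y is the line along which they close (so a half turn about z gives the same grasp; the last joint's range is limited). The gripper opens to 85 mm and grips with 20 to 120 N. Pads are 22 mm wide; open, the fingers measure 114 mm over their backs; the gripper's body (76 mm by 85 mm) begins 54 mm behind the grasp point. The pads swing forward as they close: fully open they stand 13 mm farther back than shut.
Start: joints at [-1.345, 0.628, 0.038, 1.517, -0.027, 0.996, -0.02], TCP at [186.965, 622.545, 231.313] pointing down, gripper open.
Joint ranges: [-3.06, 3.06], [-0.37, 2.12], [-1.25, 1.32], [0.18, 2.47], [-1.1, 4.24], [0.23, 1.98], [-2.94, 2.94]. Speed limits (rad/s): [2.57, 2.57, 3.14, 3.14, 3.14, 3.14, 3.14].

INTERFACE

Orientations are given as [roll, pitch, yaw] about the fixed x, y, z axes, in that order (R = Rz(yaw) Ry(pitch) Rx(roll)).
In Python, from cell import monitor, viewer, workorder gives the robot as it stands.
- The arm moves only by the tool arm_command, never from a script. Its argument "series" is one flat list of numbers, 5 for each row, row after row: the opening in per cent of the stroke, from 0 (shut) to 100 (fully open), then the shift along the tool's x, y, z in cm, then the turn about the tool's z in degrees. In form: [claw, x, y, z, roll, claw, x, y, z, roll, ...]. A call has exactly 5 rows; each row is the pose to reach, as a shift and turn from the pose commanded when the call began, along the tool's axes at that moment; what a row does not reach only later rows make up. A row lasts 1/12 s, in which the tool goes at most 41.7 mm and 7.16 degrees, less where a joint would pass 70% of its speed; a pose out of reach is approached as far as the arm can. A call with a gripper value outside its range is refused whole. The fingers move at their own pace and stop on an object; the grip force is fixed at half the most. Time passes only in rows, so rows that repeat a pose let the fingers close, or fill a call up. It gives the time, the measured TCP pose, the force, the opening and the grip force at its end, in the units of the state.
- monitor.read_state(): the state, without advancing time (a new reading comes with each control period).
- viewer.get_image(name): name is "scene" or "side" or "wrist"; returns (picture, depth): 384x512x3 uint8, red, green, blue; 384x512 float32, mm along the optical axis (not along the pixel's ray), 0 where there is no reading.
- viewer.camera_model(name): a dict with "mtx" (3x3 intrinsics, pixels), "dist_coeffs" ([k1, k2, p1, p2, k3] as OpenCV has them; the pictures are not rectified), "R" (3x3) and "t" (3): a world point X has camera coordinates R X + t. Camera axes: x right, y down, z forward; pixel columns grow to the right and rows downward; lengths in mm; the calibration is good to about 2 mm. A picture is of the moment at which its call begins: read the wrist's pose just before it. camera_model takes no time and is no camera call; for the wrist camera it gives the pose at the moment of the call.
- workorder.finish_job(): hands the job in; it is judged then, once.
The state is a dict: "clock": time; "qpos": joint angles; "qd": joint speeds; "tau": joint torques, N m; "eef_pos": TCP position; "tool_rot": TCP orientation; "force": force on the tool from outside, world axes, zero at the start; "torque": the same for the moment, N m; "width": finger opening in mm; "gripper_force": force on a finger pad.
Only numpy, scipy, OpenCV 4.12 (cv2) and the standard library are available. Lean on these libraries where they do the work, as an engineer would, in place of code of your own. Each camera call takes 0.05 s, during which the arm holds its last target. There are 200 camera calls.

TASK

Set the carver's panel slide to its mark. The handwheel has play, so crank it anticlockwise, past the mark, until you feel the carriage come up against its travel stop; then come back clockwise only, until the carriage's line stands at the pointer and the long line on the handwheel's rim at its fixed index, let go without knocking it, and swing the lock lever fully over to its end. Do not jam the carriage into the stop: never push the knob round with more than 15 N; leave the things lying about alone.

Things in the scene. Friction and masses are not known exactly. Their poses are not given: they have to be found in the camera images.
- slide: panel slide fixed to the bench: grey base 150 x 420 x 25 mm, origin under its centre. Its +y runs from the handwheel end (gearbox 90 x 100 mm, 75 mm high, centred at y -140) along the travel to the end block (y +199, 70 mm high); its -x side faces the robot (yaw within 0.25). The carriage (100 x 120 mm, with a carved panel up to 94 mm high) rides near y +70.
- handwheel: flat aluminium handwheel, disc 124 mm across, 10 mm thick, top face 96 mm high, on a vertical axis over the gearbox; origin on the axis under the disc, turns about z. It is loose on its screw by 0.6 rad of play, in which it turns almost freely (0.5 N at the knob); past the play it turns the screw, which drags (5 to 6 N at the knob) and stays where left.
- wheel_axis (a point): fixed point on the handwheel's axis, 96 mm above the bench (its axes are the slide's). The screw moves the carriage 30 mm per turn: anticlockwise from above drives it away from the handwheel (slide's +y), clockwise back.
- knob: the upright wooden crank knob on the handwheel, 20 mm in diameter and 41 mm tall, spinning freely on its own pin, 46 mm from the wheel's axis; it reaches from 99 to 140 mm above the bench. Origin at the foot of the pin, on the top face of the wheel.
- knob_mid (a point): centre of the crank knob, 121 mm above the bench
- wheel_line (a point): outer end of the one long dark line on the handwheel's rim, 60 mm from the axis and a quarter turn clockwise from the knob (short fine graduations stand all round the rest of the rim); turns with the wheel
- wheel_mark (a point): the fixed index blade for the handwheel's line, on a post 14 x 8 mm, 99 mm high, just outside the rim; this point is over the rim at x 0, y -200 mm of the slide, 60 mm from the axis. The slide is set when the wheel's line is here and the carriage's line is at the pointer: both agree only with the play taken up clockwise.
- line (a point): the long dark line across the white scale on top of the carriage, on its edge away from the robot, 72 mm above the bench; it moves with the carriage. At the start it stands 9 to 20 mm short of the pointer (towards the handwheel).
- pointer (a point): tip of the fixed pointer blade over the carriage's scale, carried by a post 76 mm high on the far side of the base, at x +50, y +70 mm of the slide; its axes are the slide's: the line is past the pointer when its y in this frame is positive.
- lock (a joint): angle of the lock lever: 0 to 0.3 rad at the start (open, sticking out along the slide's -x), grows clockwise from above to its hard stop at 1.4 rad (locked, lying along the base towards the slide's +y). It drags (about 4 N at the handle) and stays where left; it does not move the carriage.
- lock_pivot (a point): pivot of the lock lever (vertical axis), 55 mm above the bench, at the near edge of the base
- lock_handle: upright steel handle at the end of the lock lever, 60 mm from the pivot: a post 14 mm in diameter from 55 to 93 mm above the bench with a 20 mm black ball on top. Origin at the foot of the post.
- lock_ball (a point): centre of the lock lever's black ball, 95 mm above the bench
- gouge_a: bystander: carving gouge 222 mm long, 20 mm thick, lying beyond the slide; origin at the ferrule, under the handle's front end, blade along its +x
- gouge_b: bystander: larger gouge 232 mm long, 22 mm thick, lying at the left of the bench; origin under the ferrule, blade along its +x
- knife: bystander: carving knife with black handle, 202 mm long, 16 mm thick, lying between robot and gearbox; origin under the ferrule, blade along its +x
- stone: bystander: sharpening stone 150 x 50 x 22 mm, lying past the handwheel end of the slide; origin at the centre of its underside
- mallet: bystander: carver's mallet, head 110 mm long and 68 mm thick along its +x, handle 140 mm along -x; origin under the joint of head and handle, at the right of the bench
- offcut: bystander: wooden offcut 90 x 45 x 30 mm, past the far end of the slide; origin at the centre of its underside
- wax_tin: bystander: low round tin, 70 mm across and 45 mm high, beyond the gearbox; origin at the centre of its underside
- stop: travel stop: steel block 44 x 18 x 42 mm clamped to the base beyond the carriage, 5 to 10 mm from the carriage's end face when the line is at the pointer. Origin under the face that the carriage meets. It is rigid: 0.1 mm of carriage is 1 mm at the knob, so the touch must be felt: the drag at the knob rises sharply above its 5 to 6 N, and each further 1 N presses on the stop with about 10 N.
- carriage: the carriage, plate 100 x 120 x 20 mm, 50 to 70 mm above the bench, with the carved panel on it; origin under its centre, its end face 60 mm along +y from there (its axes are the slide's)

How it is judged (in metres and radians):
On the way, in this order (a step that is already met when the one before it is completed fails the run):
1. the carriage has been wound past the pointer and is pressed against the travel stop with more than 5 N, the lock lever still open (y of line in the frame of pointer above 0.003 m and contact force between carriage and stop above 5 N and value of joint lock below 0.6 rad), for 0.1 s.
2. the carriage's line is brought back to the pointer and the handwheel's line to its mark with the play taken up clockwise, the handwheel let go, the lock lever still open (y of line in the frame of pointer between -0.0015 and 0.0015 m and horizontal distance between wheel_line and wheel_mark below 0.008 m and contact force between anything else and handwheel below 0.3 N and value of joint lock below 0.6 rad), for 0.2 s.
3. the lock lever is swung fully over (value of joint lock above 1.25 rad), for 0.2 s.
At the end, for the whole second after the job is handed in: Carriage line within 1.5 mm of the pointer along the travel, handwheel line within 8 mm of its fixed mark (only possible together when the play is taken up clockwise), lock lever beyond 1.25 of 1.4 rad and still (y of line in the frame of pointer between -0.0015 and 0.0015 m and horizontal distance between wheel_line and wheel_mark below 0.008 m and value of joint lock above 1.25 rad and velocity of joint lock between -0.05 and 0.05 rad/s); the robot touches nothing.
It fails at once if the carriage is jammed against the travel stop with more than 120 N (about 17 N of push on the knob) (contact force between carriage and stop above 120 N).
It fails at once if a thing lying about is shifted more than 20 mm (distance of any of gouge_a, gouge_b, knife, stone, mallet, offcut, wax_tin from where it was at the start of the episode above 0.02 m).
It also fails if it takes over 64 s, if anything falls off the work surface, if the arm or the gripper's body presses on something with over 40 N, if the wrist force passes 120 N, or if a joint passes its speed limit or range.

## Working session

There is one attempt and no reset: what is moved stays moved. The work goes in short steps, Python scripts to look and compute and a tool call to move; the robot and the scene stay as the last step left them, time stands still between calls to the robot, and variables do not carry over. Pictures are saved under pics/ and viewed, at most 10 in all, crops included, and the job is handed in when it is done.

Besides the shell and the picture viewer there is one more tool, called after "Emit:" in YAML: its name, and indented under it one key for each argument. arm_command: Moves the arm, as the interface text tells. Its arguments: {"type":"object","properties":{"series":{"type":"array","items":{"type":"number"}}},"required":["series"]}

```bash
ls; mkdir -p pics
cat > h.py <<'E'
import numpy as np, cv2
from cell import monitor, viewer, workorder
def ray(name,uv,m=None):
    m=m or viewer.camera_model(name)
    K=np.array(m["mtx"],float);d=np.array(m["dist_coeffs"],float);R=np.array(m["R"]);t=np.array(m["t"])
    p=cv2.undistortPoints(np.array([[uv]],float),K,d)[0,0]
    return -R.T@t, R.T@np.array([p[0],p[1],1.])
def on_plane(name,uv,z,m=None):
    c,r=ray(name,uv,m); return c+r*(z-c[2])/r[2]
def proj(name,X,m=None):
    m=m or viewer.camera_model(name)
    rv=cv2.Rodrigues(np.array(m["R"],float))[0]
    return cv2.projectPoints(np.array(X,float).reshape(-1,3),rv,np.array(m["t"],float),np.array(m["mtx"],float),np.array(m["dist_coeffs"],float))[0][:,0]
def save(fn,img): cv2.imwrite(fn,cv2.cvtColor(img,cv2.COLOR_RGB2BGR))
E
python3 - <<'E'
from h import *
s=monitor.read_state();print({k:np.round(v,3) for k,v in s.items()})
for n in("scene","side"):
    im,d=viewer.get_image(n);save(f"pics/{n}0.png",im);np.save(f"pics/{n}0.npy",d);m=viewer.camera_model(n);print(n,-np.array(m["R"]).T@m["t"])
E
```

```text
pics
{'clock': np.float64(0.0), 'qpos': array([-1.345,  0.629,  0.038,  1.518, -0.027,  0.996, -0.02 ]), 'qd': array([-0.001, -0.001,  0.001, -0.   , -0.001,  0.001, -0.001]), 'tau': array([ 0.0000e+00, -5.6340e+01,  1.2260e+00, -1.9343e+01,  1.1000e-02,
        1.1000e-02,  0.0000e+00]), 'eef_pos': array([186.756, 621.952, 230.387]), 'tool_rot': array([-3.14, -0.  ,  2.85]), 'force': array([ 0.095,  0.378, -0.607]), 'torque': array([-0.014, -0.009, -0.032]), 'gripper_force': np.float64(0.0), 'width': np.float64(85.384)}
scene [1172.88171527  708.15082547  704.6519103 ]
side [ -16.84992331 -986.80330992 1276.99565839]
```

View pics/scene0.png

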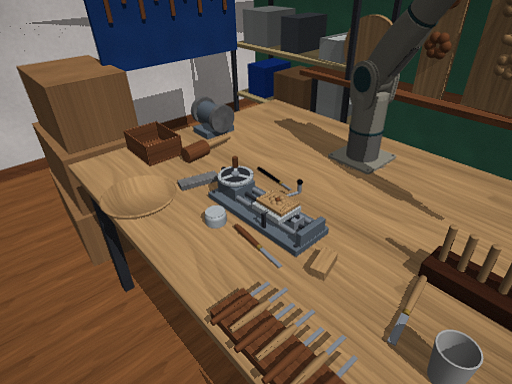

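View pics/side0.png

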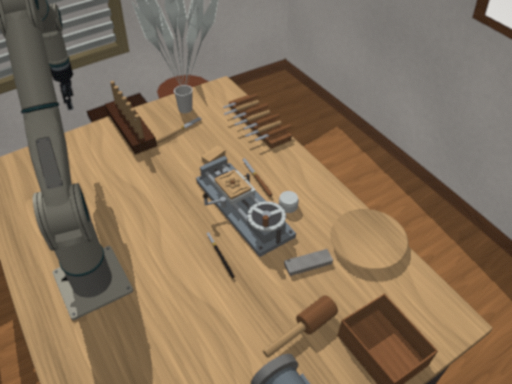

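Scene: the handwheel is at about (236,178), the knob at (235,162), the lock ball at (300,182) and the carriage at (278,205). Side: the wheel is at about (267,215), the lock ball at (208,200) and the carriage at (235,183). Next I'll triangulate roughly and crop closer.

Run:
```python
from h import *
print("wheel",on_plane("scene",(236,178),96),on_plane("side",(267,215),96))
print("ball",on_plane("scene",(300,182),95),on_plane("side",(208,200),95))
a=cv2.imread("pics/scene0.png")[145:255,170:340];b=cv2.imread("pics/side0.png")[140:260,180:320]
a=cv2.resize(a,(800,518),interpolation=2);b=cv2.resize(b,(700,600),interpolation=2)
cv2.imwrite("pics/c1.png",a);cv2.imwrite("pics/c2.png",b)
```

```text
wheel [587.91075733 -97.85912828  96.        ] [ 574.91809433 -128.39485131   96.        ]
ball [448.61820232  64.60565249  95.        ] [445.27541668  32.15457429  95.        ]
```

View pics/c2.png

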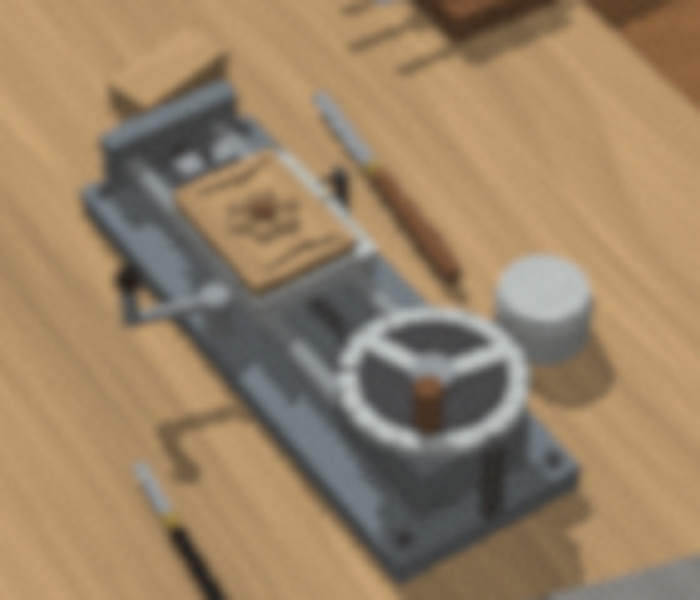

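Side crop: wheel centre at crop (433,380), knob top (428,383) with its foot around (428,430), lock ball (128,277), pointer post at (338,185). The knob is at the near, handwheel-end side. The two cameras disagree by 30 mm, so I'll check the scene crop.

View pics/c1.png

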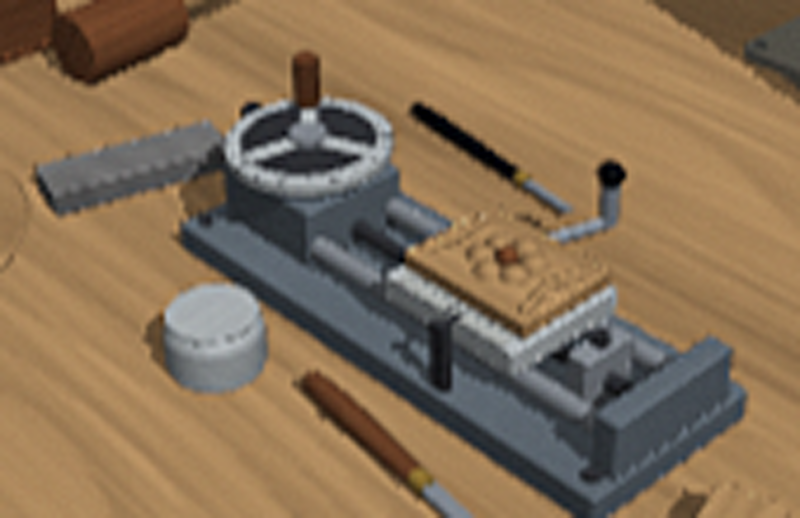

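Scene crop: wheel ellipse centre at about (309,146), knob (306,80) with its top at (306,56), lock ball (610,173), pointer post top (440,322), stop (600,365). Triangulating these.

Run:
```python
from h import *
S=lambda x,y:(170+x*170/800-.5,145+y*110/518-.5)
D=lambda x,y:(180+x/5-.5,140+y/5-.5)
P={"wheel":(S(309,146),D(433,378)),"ball":(S(610,173),D(128,277)),"knobtop":(S(306,56),D(428,383)),"knobmid":(S(306,82),D(428,406)),"pointerpost":(S(440,322),D(338,175)),"endblockL":(S(597,410),D(232,85)),"endblockR":(S(730,345),D(105,135)), "baseNE":(S(745,388),D(85,190)),"baseSW":(S(183,225),D(578,465))}
d1=np.load("pics/scene0.npy");d2=np.load("pics/side0.npy")
for k,(a,b) in P.items():
    c1,r1=ray("scene",a);c2,r2=ray("side",b)
    l=np.linalg.lstsq(np.c_[r1,-r2],c2-c1,rcond=None)[0]
    p,q=c1+l[0]*r1,c2+l[1]*r2
    e=c1+r1*d1[int(a[1]+.5),int(a[0]+.5)];f=c2+r2*d2[int(b[1]+.5),int(b[0]+.5)]
    print(k,((p+q)/2).round(),"gap",(p-q).round(),"depth",e.round(),f.round())
```

```text
wheel [ 575. -122.   90.] gap [-2.  1.  0.] depth [ 581. -111.   97.] [ 550. -160.  141.]
ball [448.  59.  95.] gap [-1.  1.  0.] depth [452.  63.  99.] [447.  56.  98.]
knobtop [ 545. -159.  138.] gap [-2.  2.  0.] depth [ 542. -162.  136.] [ 543. -164.  144.]
knobmid [ 546. -160.  117.] gap [-1.  1.  0.] depth [ 552. -150.  123.] [ 540. -169.  130.]
pointerpost [631.  86.  74.] gap [-0.  0.  0.] depth [632.  87.  76.] [628.  82.  79.]
endblockL [617. 211.  72.] gap [ 1. -1. -0.] depth [597. 193.  49.] [654. 283.   1.]
endblockR [511. 220.  68.] gap [-4.  3.  2.] depth [435. 167.  -2.] [512. 216.  70.]
baseNE [490. 220.  22.] gap [-4.  3.  2.] depth [462. 204.  -3.] [491. 215.  25.]
baseSW [ 648. -188.   21.] gap [-2.  1. -0.] depth [ 628. -221.   -4.] [ 646. -192.   26.]
```

The geometry checks out: slide centre about (569,16) with yaw near 0.03, wheel axis about (575,-122), knob about (545,-160), lock ball about (448,59). I'll swing over to look from close by.

Emit:
arm_command:
  series: [100,-2.8,-2.8,-0.5,0,100,-5.6,-5.6,-1,0,100,-8.4,-8.4,-1.5,0,100,-11.2,-11.2,-2,0,100,-14,-14,-2.5,0]

```text
clock: 0.52
eef_pos: [281.2, 446.1, 256.1]
tool_rot: [-3.141, -0.0, 2.85]
force: [0.6, -0.7, 0.3]
width: 84.9
gripper_force: 0.0
```

Emit:
arm_command:
  series: [100,-2.8,-2.8,-0.5,0,100,-5.6,-5.6,-1,0,100,-8.4,-8.4,-1.5,0,100,-11.2,-11.2,-2,0,100,-14,-14,-2.5,0]

```text
clock: 0.93
eef_pos: [374.9, 271.9, 281.4]
tool_rot: [-3.141, -0.0, 2.85]
force: [0.5, -0.5, 0.9]
width: 85.2
gripper_force: 0.0
```

Emit:
arm_command:
  series: [100,-2.8,-2.8,-0.5,0,100,-5.6,-5.6,-1,0,100,-8.4,-8.4,-1.5,0,100,-11.2,-11.2,-2,0,100,-14,-14,-2.5,0]

```text
clock: 1.35
eef_pos: [468.7, 97.6, 306.5]
tool_rot: [-3.142, -0.0, 2.85]
force: [1.4, 1.0, -0.2]
width: 85.1
gripper_force: 0.0
```

Emit:
arm_command:
  series: [100,-2.8,-2.8,-0.5,0,100,-5.6,-5.6,-1,0,100,-8.4,-8.4,-1.5,0,100,-11.2,-11.2,-2,0,100,-14,-14,-2.5,0]

```text
clock: 1.77
eef_pos: [562.5, -76.7, 331.3]
tool_rot: [3.142, -0.001, 2.85]
force: [0.6, 0.7, -0.2]
width: 85.6
gripper_force: 0.0
```

Emit:
arm_command:
  series: [100,0,0,0,7,100,0,0,0,14,100,0,0,0,21,100,0,0,0,28,100,0,0,0,35]

```text
clock: 2.18
eef_pos: [561.8, -75.0, 330.8]
tool_rot: [-3.141, -0.001, 2.233]
force: [0.4, 0.2, 0.8]
width: 85.1
gripper_force: 0.0
```

Emit:
arm_command:
  series: [100,0,0,0,7,100,0,0,0,14,100,0,0,0,21,100,0,0,0,28,100,0,0,0,35]

```text
clock: 2.6
eef_pos: [561.9, -74.7, 330.9]
tool_rot: [-3.141, -0.0, 1.622]
force: [-1.1, 0.7, -0.1]
width: 85.3
gripper_force: 0.0
```

Emit:
arm_command:
  series: [100,0,0,0,2,100,0,0,0,2,100,0,0,0,2,100,0,0,0,2,100,0,0,0,2]

```text
clock: 3.02
eef_pos: [562.1, -74.9, 331.2]
tool_rot: [-3.141, -0.0, 1.594]
force: [-0.7, 0.0, -0.3]
width: 85.2
gripper_force: 0.0
```

Run:
```python
from h import *
import json
m=viewer.camera_model("wrist");im,d=viewer.get_image("wrist");save("pics/w1.png",im);np.save("pics/w1.npy",d)
json.dump({k:np.array(v).tolist() for k,v in m.items()},open("pics/w1.json","w"))
print(-np.array(m["R"]).T@m["t"])
print(proj("wrist",[[575,-122,96],[545,-160,140],[631,86,72],[448,59,95]],m).round())
```

```text
[560.81242108   0.93079913 474.06289175]
[[270. 200.]
 [243. 244.]
 [326.  13.]
 [154.  33.]]
```

View pics/w1.png

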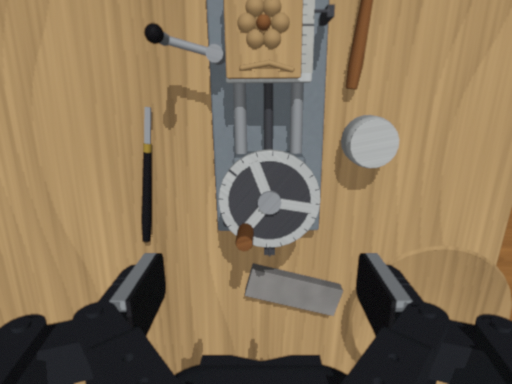

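Wrist view: rim circle centred about (269,199), knob top (245,230), index (269,250), carriage with its scale on the right (308,40) and pointer blade (325,14), lock ball (154,33), pivot (215,53). Measuring axis, yaw and knob.

Run:
```python
from h import *
import json
m=json.load(open("pics/w1.json"));im=cv2.cvtColor(cv2.imread("pics/w1.png"),cv2.COLOR_BGR2RGB);d=np.load("pics/w1.npy")
# rim by depth: points with z ~ 96
K=np.array(m["mtx"]);R=np.array(m["R"]);t=np.array(m["t"])
v,u=np.mgrid[0:384,0:512];p=cv2.undistortPoints(np.stack([u,v],-1).reshape(-1,1,2).astype(float),K,np.array(m["dist_coeffs"]))[:,0]
X=(np.c_[p,np.ones(len(p))]*d.reshape(-1,1)-t)@R
X=X.reshape(384,512,3)
roi=(u>205)&(u<335)&(v>140)&(v<260)
mk=(roi&(abs(X[...,2]-96)<6)).astype(np.uint8)
c=max(cv2.findContours(mk,0,1)[0],key=cv2.contourArea)[:,0]
Y=np.array([on_plane("wrist",q,96,m)[:2] for q in c.astype(float)])
kn=np.hypot(*(Y-[545,-160]).T)>28
Y=Y[kn]
for _ in range(3):
    s=np.linalg.lstsq(np.c_[2*Y,np.ones(len(Y))],(Y**2).sum(1),rcond=None)[0];r=np.sqrt(s[2]+s[0]**2+s[1]**2)
    e=abs(np.hypot(*(Y-s[:2]).T)-r);Y=Y[e<3]
print("axis",s[:2],"r",r,len(Y)); ax=s[:2]
# base edges z=25
mb=(abs(X[...,2]-25)<5)
L=[];Rr=[]
for row in range(90,140):
    cc=np.where(mb[row,190:345])[0]+190
    if len(cc)>10:L.append(on_plane("wrist",(cc[0]-.5,row),25,m));Rr.append(on_plane("wrist",(cc[-1]+.5,row),25,m))
for E in(L,Rr):
    E=np.array(E);f=np.polyfit(E[:,1],E[:,0],1);print("edge yaw",-np.arctan(f[0]),"x at axis y",np.polyval(f,ax[1]),len(E))
hsv=cv2.cvtColor(im,cv2.COLOR_RGB2HSV)
k=(roi&(X[...,2]>133)&(X[...,2]<146));print("knobtop med",np.median(X[k],0),k.sum(), "from px",on_plane("wrist",(u[k].mean(),v[k].mean()),140,m))
b=(u>140)&(u<170)&(v>20)&(v<48)&(hsv[...,2]<60);print("ball",u[b].mean(),v[b].mean(),on_plane("wrist",(u[b].mean(),v[b].mean()),97,m))
print("pivot",on_plane("wrist",(215,53),62,m),"pointer",on_plane("wrist",(325,14),74,m),"idx",on_plane("wrist",(269,246),99,m))
save("pics/w1c.png",cv2.resize(im[0:100,200:360],(800,500),interpolation=2))
```

```text
axis [ 573.93949897 -123.2104561 ] r 61.12130337043965 230
edge yaw 0.030798840206048565 x at axis y 499.34466194633836 50
edge yaw 0.23151956169346022 x at axis y 671.1118275802668 50
knobtop med [ 546.04687686 -157.96963433  139.70613842] 244 from px [ 545.99628412 -157.9018957   140.        ]
ball 154.10247349823322 33.44169611307421 [448.45432335  57.88404716  97.        ]
pivot [507.15615093  43.95086833  62.        ] pointer [629.28463541  84.84534873  74.        ] idx [ 575.6244032  -182.23192521   99.        ]
```

View pics/w1c.png

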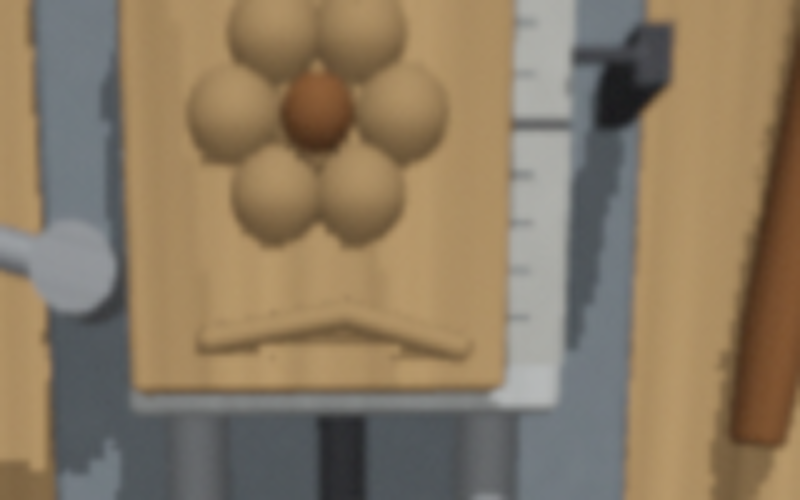

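Axis (574,-123.2), yaw 0.030 and knob (545.6,-158.3) all agree: radius about 45 against 46, index direction matches. The carriage line is about 14 mm short of the pointer. The tool axes already lie along the slide's (tool x = slide +y, tool y = slide +x). Going down onto the knob.

Emit:
arm_command:
  series: [50,-2.8,-0.6,0,0,50,-5.6,-1.2,0,0,50,-8.3,-1.85,0,0,50,-8.3,-1.85,3,0,50,-8.3,-1.85,6,0]

```text
clock: 3.48
eef_pos: [546.1, -161.6, 272.5]
tool_rot: [3.137, 0.002, 1.589]
force: [-0.2, 1.4, -0.9]
width: 42.5
gripper_force: 0.0
```

Emit:
arm_command:
  series: [50,0,0,3,0,50,0,0,6,0,50,0,0,9,0,50,0,0,11,0,50,0,0,11,0]

```text
clock: 3.9
eef_pos: [542.7, -157.1, 157.3]
tool_rot: [-3.134, -0.002, 1.593]
force: [-0.3, -0.0, 0.3]
width: 42.8
gripper_force: 0.0
```

Emit:
arm_command:
  series: [50,0,0,0,0,50,0,0,0,0,50,0,0,0,0,50,0,0,0,0,50,0,0,0,0]

```text
clock: 4.32
eef_pos: [546.3, -158.4, 162.5]
tool_rot: [3.139, 0.0, 1.593]
force: [-1.0, 0.2, -0.4]
width: 42.7
gripper_force: 0.0
```

Run:
```python
from h import *
m=viewer.camera_model("wrist");im,d=viewer.get_image("wrist");save("pics/w2.png",im)
c=-np.array(m["R"]).T@m["t"];print(c,proj("wrist",[[546,-158,140]],m))
h=cv2.cvtColor(im,cv2.COLOR_RGB2HSV);b=((h[...,0]<12)&(h[...,1]>120)&(h[...,2]>50)).astype(np.uint8)
n,l,s,ce=cv2.connectedComponentsWithStats(b)
for i in range(1,n):
    if s[i,4]>150:print(s[i],ce[i],on_plane("wrist",ce[i],140,m))
```

```text
[544.67391256 -82.54021081 305.32936109] [[259.14581546 236.85543245]]
```

View pics/w2.png

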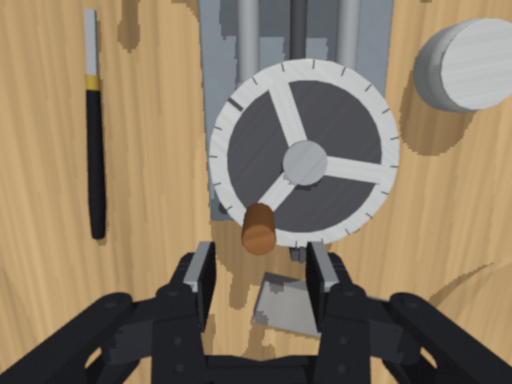

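Knob top at (259,238), exactly where predicted and centred between the fingers; the long rim line is at (236,103). Descending and gripping.

Emit:
arm_command:
  series: [50,0,0,2.5,0,50,0,0,4.5,0,50,0,0,5.5,0,50,0,0,5.5,0,50,0,0,5.5,0]

```text
clock: 4.78
eef_pos: [545.5, -158.4, 106.4]
tool_rot: [-3.141, 0.0, 1.593]
force: [0.1, -0.9, 1.4]
width: 42.6
gripper_force: 0.0
```

Emit:
arm_command:
  series: [10,0,0,0,0,10,0,0,0,0,10,0,0,0,0,10,0,0,0,0,10,0,0,0,0]

```text
clock: 5.2
eef_pos: [546.3, -158.9, 107.5]
tool_rot: [3.139, 0.001, 1.593]
force: [-1.5, -0.8, 6.9]
width: 18.6
gripper_force: 58.6
```

Emit:
arm_command:
  series: [10,0,0,0,0,10,0,0,0,0,10,0,0,0,0,10,0,0,0,0,10,0,0,0,0]

```text
clock: 5.62
eef_pos: [546.3, -158.9, 107.5]
tool_rot: [3.139, 0.001, 1.593]
force: [-1.2, -0.6, 6.9]
width: 18.5
gripper_force: 58.6
```

```bash
cat > arc.py <<'E'
import numpy as np,sys
# arc.py start step ncalls r : offsets (tool x=slide y, tool y=slide x) in cm
t,st,n=map(float,sys.argv[1:4]);off=float(sys.argv[4]) if len(sys.argv)>4 else 0.  # off: tool x-axis lag
for c in range(int(n)):
    a=np.radians(t+st*np.arange(6));p=4.6*np.c_[np.sin(a),np.cos(a)]
    print(round(t,1),"->",round(t+5*st,1),(p[1:]-p[0]).round(2).tolist());t+=5*st
E
python3 arc.py -129.5 6 7
```

```text
-129.5 -> -99.5 [[-0.29, 0.39], [-0.53, 0.8], [-0.73, 1.24], [-0.88, 1.7], [-0.99, 2.17]]
-99.5 -> -69.5 [[-0.05, 0.48], [-0.06, 0.96], [-0.01, 1.44], [0.08, 1.91], [0.23, 2.37]]
-69.5 -> -39.5 [[0.19, 0.44], [0.43, 0.86], [0.71, 1.25], [1.03, 1.61], [1.38, 1.94]]
-39.5 -> -9.5 [[0.39, 0.29], [0.8, 0.53], [1.24, 0.73], [1.7, 0.88], [2.17, 0.99]]
-9.5 -> 20.5 [[0.48, 0.05], [0.96, 0.06], [1.44, 0.01], [1.91, -0.08], [2.37, -0.23]]
20.5 -> 50.5 [[0.44, -0.19], [0.86, -0.43], [1.25, -0.71], [1.61, -1.03], [1.94, -1.38]]
50.5 -> 80.5 [[0.29, -0.39], [0.53, -0.8], [0.73, -1.24], [0.88, -1.7], [0.99, -2.17]]
```

Emit:
arm_command:
  series: [10,-0.29,0.39,0,0,10,-0.53,0.8,0,0,10,-0.73,1.24,0,0,10,-0.88,1.7,0,0,10,-0.99,2.17,0,0]

```text
clock: 6.03
eef_pos: [566.3, -167.4, 107.4]
tool_rot: [-3.14, -0.002, 1.593]
force: [-4.7, 1.7, 9.7]
width: 18.6
gripper_force: 58.9
```

Emit:
arm_command:
  series: [10,-0.05,0.48,0,0,10,-0.06,0.96,0,0,10,-0.01,1.44,0,0,10,0.08,1.91,0,0,10,0.23,2.37,0,0]

```text
clock: 6.45
eef_pos: [589.6, -165.2, 107.4]
tool_rot: [-3.139, -0.001, 1.592]
force: [-6.9, -0.1, 9.7]
width: 18.2
gripper_force: 59.0
```

Emit:
arm_command:
  series: [10,0,0,0,0,10,0,0,0,0,10,0,0,0,0,10,0,0,0,0,10,0,0,0,0]

```text
clock: 6.87
eef_pos: [590.9, -164.6, 107.5]
tool_rot: [3.142, -0.001, 1.593]
force: [-2.4, 1.4, 8.1]
width: 18.2
gripper_force: 58.9
```

Drag felt, about 5–7 N tangential with little radial force, so the circle is right. Continuing to about 80°, checking on the way.

Emit:
arm_command:
  series: [10,0.19,0.44,0,0,10,0.43,0.86,0,0,10,0.71,1.25,0,0,10,1.03,1.61,0,0,10,1.38,1.94,0,0]

```text
clock: 7.28
eef_pos: [608.5, -152.1, 107.4]
tool_rot: [-3.139, 0.001, 1.592]
force: [-5.5, -1.1, 9.1]
width: 18.7
gripper_force: 58.9
```

Emit:
arm_command:
  series: [10,0.39,0.29,0,0,10,0.8,0.53,0,0,10,1.24,0.73,0,0,10,1.7,0.88,0,0,10,2.17,0.99,0,0]

```text
clock: 7.7
eef_pos: [618.7, -131.7, 107.5]
tool_rot: [-3.141, 0.003, 1.591]
force: [-3.3, -4.9, 6.3]
width: 18.4
gripper_force: 58.7
```

Emit:
arm_command:
  series: [10,0.48,0.05,0,0,10,0.96,0.06,0,0,10,1.44,0.01,0,0,10,1.91,-0.08,0,0,10,2.37,-0.23,0,0]

```text
clock: 8.12
eef_pos: [617.7, -108.5, 107.6]
tool_rot: [3.138, 0.005, 1.591]
force: [0.3, -5.8, 3.4]
width: 18.6
gripper_force: 58.5
```

Emit:
arm_command:
  series: [10,0.44,-0.19,0,0,10,0.86,-0.43,0,0,10,1.25,-0.71,0,0,10,1.61,-1.03,0,0,10,1.94,-1.38,0,0]

```text
clock: 8.53
eef_pos: [605.1, -88.3, 107.7]
tool_rot: [3.135, 0.004, 1.592]
force: [3.9, -4.2, 2.2]
width: 18.7
gripper_force: 58.4
```

```bash
python3 arc.py 50.5 4 2
cat > st.py <<'E'
from h import *
s=monitor.read_state();p=s["eef_pos"];a=np.array([573.9,-123.2]);y=.03
R=np.array([[np.cos(y),np.sin(y)],[-np.sin(y),np.cos(y)]])
d=R@(p[:2]-a);f=R@s["force"][:2];th=np.arctan2(d[1],d[0])
print("ang",np.degrees(th).round(1),"r",np.hypot(*d).round(2),"Ftan(push)",-(-f[0]*np.sin(th)+f[1]*np.cos(th)).round(2),"Frad",(f@d/np.hypot(*d)).round(2))
E
python3 st.py
python3 - <<'E'
from h import *
im,d=viewer.get_image("scene");save("pics/s2.png",cv2.resize(im[145:255,170:340],(800,518),interpolation=2))
E
```

```text
50.5 -> 70.5 [[0.2, -0.25], [0.37, -0.52], [0.53, -0.8], [0.67, -1.09], [0.79, -1.39]]
70.5 -> 90.5 [[0.1, -0.31], [0.17, -0.62], [0.22, -0.94], [0.26, -1.25], [0.26, -1.58]]
ang 46.5 r 46.81 Ftan(push) 5.76 Frad -0.52
```

View pics/s2.png

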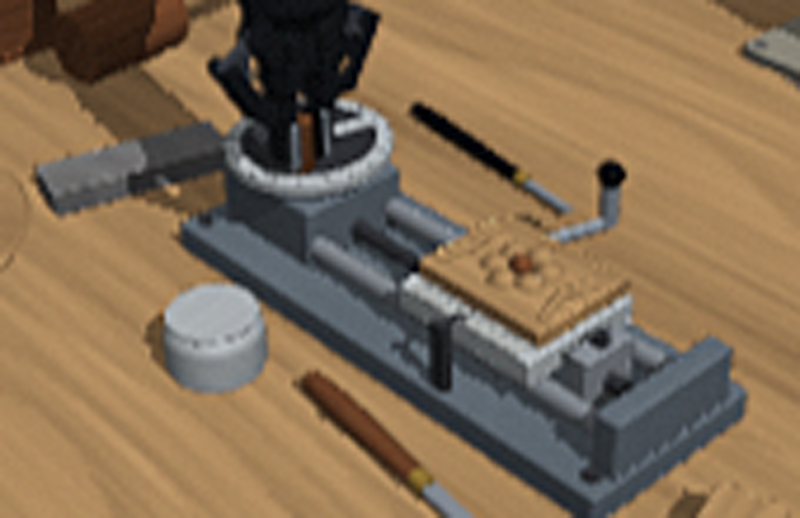

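The scene crop shows the carriage now close to the stop (gap near (590,340)), and the lever and surroundings untouched. Going gently to 90°, then measuring the gap from depth.

Emit:
arm_command:
  series: [10,0.2,-0.25,0,0,10,0.37,-0.52,0,0,10,0.53,-0.8,0,0,10,0.67,-1.09,0,0,10,0.79,-1.39,0,0]

```text
clock: 9.0
eef_pos: [591.5, -79.4, 107.6]
tool_rot: [3.135, 0.002, 1.593]
force: [4.8, -1.8, 2.4]
width: 18.5
gripper_force: 58.8
```

Emit:
arm_command:
  series: [10,0.05,-0.16,0,0,10,0.1,-0.31,0,0,10,0.14,-0.47,0,0,10,0.17,-0.62,0,0,10,0.2,-0.78,0,0]

```text
clock: 9.42
eef_pos: [583.1, -76.8, 107.5]
tool_rot: [3.136, 0.001, 1.593]
force: [4.8, -0.6, 5.7]
width: 18.3
gripper_force: 59.0
```

```bash
python3 st.py
python3 - <<'E'
from h import *
for n in("scene","side"):
    m=viewer.camera_model(n);im,d=viewer.get_image(n);K=np.array(m["mtx"]);R=np.array(m["R"]);t=np.array(m["t"])
    v,u=np.mgrid[0:384,0:512];p=cv2.undistortPoints(np.stack([u,v],-1).reshape(-1,1,2).astype(float),K,np.array(m["dist_coeffs"]))[:,0]
    X=((np.c_[p,np.ones(len(p))]*d.reshape(-1,1)-t)@R)
    a=np.array([573.9,-123.2]);y=.03;Rz=np.array([[np.cos(y),np.sin(y)],[-np.sin(y),np.cos(y)]])
    S=(X[:,:2]-a)@Rz.T+[0,-140];k=(abs(S[:,0])<20)&(S[:,1]>105)&(S[:,1]<190)&(X[:,2]>20)
    Q=np.c_[S[k],X[k,2]];Q=Q[np.argsort(Q[:,1])]
    print(n,len(Q));print(" ".join(f"({b:.0f},{c:.0f})" for a_,b,c in Q[::max(1,len(Q)//90)]))
E
```

```text
ang 77.0 r 47.34 Ftan(push) 4.86 Frad 0.32
scene 281
(106,80) (106,82) (108,81) (110,84) (111,82) (113,81) (114,86) (115,86) (116,22) (117,83) (118,85) (118,86) (119,81) (119,22) (120,24) (120,86) (122,80) (122,79) (124,83) (125,81) (125,83) (126,81) (128,65) (128,83) (129,80) (129,81) (129,68) (129,79) (130,77) (130,72) (130,79) (130,68) (130,81) (131,69) (131,72) (131,68) (132,66) (132,72) (132,67) (133,65) (134,64) (134,63) (134,59) (134,62) (135,70) (135,68) (139,64) (142,65) (143,73) (143,69) (146,73) (147,68) (147,67) (149,73) (149,72) (150,73) (151,64) (151,71) (152,65) (152,63) (153,64) (154,44) (154,66) (155,28) (155,64) (155,32) (155,63) (155,51) (155,49) (155,40) (156,62) (156,54) (156,53) (156,44) (156,61) (156,47) (156,53) (156,47) (156,58) (156,49) (156,40) (157,57) (157,68) (157,53) (157,64) (157,35) (157,60) (158,56) (159,44) (162,46) (164,42) (167,44) (170,39) (173,46)
side 146
(105,80) (106,85) (106,87) (106,81) (106,82) (106,86) (107,83) (107,78) (108,84) (108,86) (108,78) (108,81) (108,87) (109,83) (111,91) (111,87) (112,84) (112,87) (112,84) (113,88) (113,80) (11
[... 421 characters left out ...]
151,62) (153,63) (154,62) (158,60) (172,48) (173,46) (174,43) (174,48) (177,51) (180,43) (181,58) (181,69) (181,57) (182,45) (182,49) (182,55) (183,43) (183,32) (183,43) (184,58) (184,58) (184,36) (184,55) (184,41) (185,38) (185,68) (185,38) (185,63) (185,66) (185,63) (185,31) (185,72) (185,58) (185,45) (186,68) (186,44) (186,37) (186,48) (186,31) (186,55) (186,64) (186,54) (186,56) (186,45) (186,60) (186,70) (187,57) (187,21) (187,47) (187,59) (187,68) (188,57) (188,47) (188,41) (188,36) (188,74) (188,66) (188,65) (188,46) (188,42) (188,49) (188,48) (188,29) (188,39) (189,71) (189,22) (189,44) (189,48) (189,70) (189,55) (189,47) (189,68) (189,61) (189,35) (190,57) (190,42) (190,68) (190,72)
```

Depth in the slide frame: stop rear face at y≈156, so its front is at ≈138; the carriage end is at ≈132–134. That leaves a gap of about 4–6 mm, so contact should come at a knob angle of about 110–150°. I'll go on to 92°, then proceed by feel in small steps.

```bash
python3 arc.py 80.5 2.4 1;python3 arc.py 92.5 0.6 20 | sed 's/\[\[.*, \[/[/'
```

```text
80.5 -> 92.5 [[0.03, -0.19], [0.05, -0.38], [0.06, -0.57], [0.06, -0.77], [0.06, -0.96]]
92.5 -> 95.5 [-0.02, -0.24]]
95.5 -> 98.5 [-0.03, -0.24]]
98.5 -> 101.5 [-0.04, -0.24]]
101.5 -> 104.5 [-0.05, -0.23]]
104.5 -> 107.5 [-0.07, -0.23]]
107.5 -> 110.5 [-0.08, -0.23]]
110.5 -> 113.5 [-0.09, -0.22]]
113.5 -> 116.5 [-0.1, -0.22]]
116.5 -> 119.5 [-0.11, -0.21]]
119.5 -> 122.5 [-0.12, -0.21]]
122.5 -> 125.5 [-0.13, -0.2]]
125.5 -> 128.5 [-0.14, -0.19]]
128.5 -> 131.5 [-0.15, -0.18]]
131.5 -> 134.5 [-0.16, -0.18]]
134.5 -> 137.5 [-0.17, -0.17]]
137.5 -> 140.5 [-0.18, -0.16]]
140.5 -> 143.5 [-0.19, -0.15]]
143.5 -> 146.5 [-0.2, -0.14]]
146.5 -> 149.5 [-0.2, -0.13]]
149.5 -> 152.5 [-0.21, -0.12]]
```

Emit:
arm_command:
  series: [10,0.03,-0.19,0,0,10,0.05,-0.38,0,0,10,0.06,-0.58,0,0,10,0.06,-0.77,0,0,10,0.06,-0.96,0,0]

```text
clock: 9.93
eef_pos: [573.6, -75.8, 107.5]
tool_rot: [3.136, 0.0, 1.594]
force: [5.5, 0.1, 6.1]
width: 18.4
gripper_force: 59.0
```

Emit:
arm_command:
  series: [10,0,0,0,0,10,0,0,0,0,10,0,0,0,0,10,0,0,0,0,10,0,0,0,0]

```text
clock: 10.35
eef_pos: [573.1, -75.8, 107.5]
tool_rot: [3.137, -0.0, 1.594]
force: [4.5, 0.1, 6.6]
width: 18.5
gripper_force: 59.0
```

Stiffness is about 3 N/mm, so 2.4 mm steps stay below about 12.5 N even in the worst case. Feeling forward.

Emit:
arm_command:
  series: [10,0,-0.08,0,0,10,-0.01,-0.16,0,0,10,-0.02,-0.24,0,0,10,-0.02,-0.24,0,0,10,-0.02,-0.24,0,0]

```text
clock: 10.77
eef_pos: [571.0, -75.8, 107.5]
tool_rot: [3.137, -0.0, 1.594]
force: [4.4, 0.6, 6.7]
width: 18.6
gripper_force: 59.0
```

Emit:
arm_command:
  series: [10,-0.01,-0.08,0,0,10,-0.02,-0.16,0,0,10,-0.03,-0.24,0,0,10,-0.03,-0.24,0,0,10,-0.03,-0.24,0,0]

```text
clock: 11.18
eef_pos: [568.6, -76.0, 107.5]
tool_rot: [3.137, -0.001, 1.594]
force: [4.6, 0.3, 6.9]
width: 18.4
gripper_force: 59.0
```

Emit:
arm_command:
  series: [10,-0.01,-0.08,0,0,10,-0.03,-0.16,0,0,10,-0.04,-0.24,0,0,10,-0.04,-0.24,0,0,10,-0.04,-0.24,0,0]

```text
clock: 11.6
eef_pos: [566.2, -76.4, 107.5]
tool_rot: [3.137, -0.001, 1.594]
force: [3.9, 1.6, 6.9]
width: 18.5
gripper_force: 59.1
```

Emit:
arm_command:
  series: [10,-0.02,-0.08,0,0,10,-0.03,-0.15,0,0,10,-0.05,-0.23,0,0,10,-0.05,-0.23,0,0,10,-0.05,-0.23,0,0]

```text
clock: 12.02
eef_pos: [563.9, -76.8, 107.5]
tool_rot: [3.137, -0.001, 1.594]
force: [4.4, 1.4, 6.8]
width: 18.1
gripper_force: 59.1
```

Emit:
arm_command:
  series: [10,-0.02,-0.08,0,0,10,-0.05,-0.15,0,0,10,-0.07,-0.23,0,0,10,-0.07,-0.23,0,0,10,-0.07,-0.23,0,0]

```text
clock: 12.43
eef_pos: [561.5, -77.4, 107.5]
tool_rot: [3.137, -0.001, 1.594]
force: [3.1, 2.0, 7.4]
width: 18.7
gripper_force: 59.1
```

Emit:
arm_command:
  series: [10,-0.03,-0.08,0,0,10,-0.05,-0.15,0,0,10,-0.08,-0.23,0,0,10,-0.08,-0.23,0,0,10,-0.08,-0.23,0,0]

```text
clock: 12.85
eef_pos: [559.3, -78.1, 107.5]
tool_rot: [3.137, -0.001, 1.594]
force: [3.0, 2.1, 6.6]
width: 18.6
gripper_force: 59.1
```

Emit:
arm_command:
  series: [10,-0.03,-0.07,0,0,10,-0.06,-0.15,0,0,10,-0.09,-0.22,0,0,10,-0.09,-0.22,0,0,10,-0.09,-0.22,0,0]

```text
clock: 13.27
eef_pos: [557.0, -78.9, 107.5]
tool_rot: [3.137, -0.002, 1.594]
force: [3.7, 2.3, 7.6]
width: 18.7
gripper_force: 59.2
```

Emit:
arm_command:
  series: [10,-0.03,-0.07,0,0,10,-0.07,-0.15,0,0,10,-0.1,-0.22,0,0,10,-0.1,-0.22,0,0,10,-0.1,-0.22,0,0]

```text
clock: 13.68
eef_pos: [554.8, -79.8, 107.5]
tool_rot: [3.138, -0.002, 1.594]
force: [3.5, 1.7, 7.7]
width: 18.2
gripper_force: 59.2
```

Emit:
arm_command:
  series: [10,-0.04,-0.07,0,0,10,-0.07,-0.14,0,0,10,-0.11,-0.21,0,0,10,-0.11,-0.21,0,0,10,-0.11,-0.21,0,0]

```text
clock: 14.1
eef_pos: [552.6, -80.9, 107.5]
tool_rot: [3.138, -0.002, 1.594]
force: [3.3, 2.5, 8.5]
width: 18.3
gripper_force: 59.2
```

Emit:
arm_command:
  series: [10,-0.04,-0.07,0,0,10,-0.08,-0.14,0,0,10,-0.12,-0.21,0,0,10,-0.12,-0.21,0,0,10,-0.12,-0.21,0,0]

```text
clock: 14.52
eef_pos: [550.6, -81.9, 107.5]
tool_rot: [3.138, -0.002, 1.595]
force: [2.8, 2.9, 8.1]
width: 18.9
gripper_force: 59.2
```

Emit:
arm_command:
  series: [10,-0.04,-0.07,0,0,10,-0.09,-0.13,0,0,10,-0.13,-0.2,0,0,10,-0.13,-0.2,0,0,10,-0.13,-0.2,0,0]

```text
clock: 14.93
eef_pos: [549.5, -82.6, 107.5]
tool_rot: [3.136, -0.003, 1.595]
force: [4.7, 4.8, 7.4]
width: 18.4
gripper_force: 59.2
```

The advance fell short (1.3 of 2.4 mm) and the push rose from about 4 to 6.5 N, so this is contact. A small further press will confirm it.

Emit:
arm_command:
  series: [10,-0.03,-0.05,0,0,10,-0.06,-0.09,0,0,10,-0.06,-0.09,0,0,10,-0.06,-0.09,0,0,10,-0.06,-0.09,0,0]

```text
clock: 15.35
eef_pos: [549.1, -82.9, 107.5]
tool_rot: [3.136, -0.003, 1.596]
force: [7.0, 5.3, 6.6]
width: 18.4
gripper_force: 59.1
```

Push is now 8.7 N at 121°, firmly on the stop. Next I'll fit the circle to the recorded TCP points and plan the clockwise return.

```bash
python3 - <<'E'
import numpy as np
P=np.array([(546.3,-158.9),(590.9,-164.6),(573.1,-75.8),(571,-75.8),(563.9,-76.8),(550.6,-81.9),(557,-78.9),(608.5,-152.1),(618.7,-131.7),(617.7,-108.5),(605.1,-88.3),(566.3,-167.4),(589.6,-165.2)])
s=np.linalg.lstsq(np.c_[2*P,np.ones(len(P))],(P**2).sum(1),rcond=None)[0];r=np.sqrt(s[2]+s[0]**2+s[1]**2)
c=s[:2];print(c,r,(np.hypot(*(P-c).T)-r).round(2));print("target",c+r*np.array([np.cos(.03),np.sin(.03)]))
E
python3 arc.py 122 -6 3; python3 arc.py 32 -4 1; cat st.py | grep -c .
```

```text
[ 573.6320852  -121.88112994] 46.099666216683204 [-0.08 -0.02 -0.02  0.06  0.02  0.04 -0.01  0.04  0.03 -0.04 -0.08  0.01
  0.07]
target [ 619.71100812 -120.49834739]
122.0 -> 92.0 [[0.23, 0.42], [0.42, 0.86], [0.56, 1.32], [0.65, 1.8], [0.7, 2.28]]
92.0 -> 62.0 [[-0.01, 0.48], [-0.07, 0.96], [-0.18, 1.43], [-0.33, 1.88], [-0.54, 2.32]]
62.0 -> 32.0 [[-0.25, 0.41], [-0.54, 0.8], [-0.87, 1.15], [-1.23, 1.47], [-1.62, 1.74]]
32.0 -> 12.0 [[-0.28, 0.16], [-0.57, 0.3], [-0.86, 0.42], [-1.17, 0.52], [-1.48, 0.6]]
5
```

Emit:
arm_command:
  series: [10,0.38,0.64,0,0,10,0.57,1.08,0,0,10,0.71,1.54,0,0,10,0.8,2.02,0,0,10,0.85,2.5,0,0]

```text
clock: 15.77
eef_pos: [570.5, -75.8, 107.4]
tool_rot: [-3.142, -0.002, 1.594]
force: [-0.4, 0.7, 11.1]
width: 18.6
gripper_force: 59.7
```

Emit:
arm_command:
  series: [10,-0.01,0.48,0,0,10,-0.07,0.96,0,0,10,-0.18,1.43,0,0,10,-0.33,1.88,0,0,10,-0.54,2.32,0,0]

```text
clock: 16.18
eef_pos: [592.0, -79.5, 107.3]
tool_rot: [-3.138, -0.004, 1.594]
force: [-3.9, 3.4, 13.9]
width: 18.3
gripper_force: 60.0
```

Emit:
arm_command:
  series: [10,-0.25,0.41,0,0,10,-0.54,0.8,0,0,10,-0.87,1.15,0,0,10,-1.23,1.47,0,0,10,-1.62,1.74,0,0]

```text
clock: 16.6
eef_pos: [610.6, -94.4, 107.4]
tool_rot: [-3.139, -0.005, 1.595]
force: [-2.8, 4.7, 14.1]
width: 18.2
gripper_force: 60.0
```

Emit:
arm_command:
  series: [10,-0.28,0.16,0,0,10,-0.57,0.3,0,0,10,-0.86,0.42,0,0,10,-1.17,0.52,0,0,10,-1.48,0.6,0,0]

```text
clock: 17.02
eef_pos: [617.8, -108.7, 107.4]
tool_rot: [-3.141, -0.005, 1.595]
force: [-1.0, 5.9, 11.8]
width: 18.0
gripper_force: 59.8
```

Emit:
arm_command:
  series: [10,0,0,0,0,10,0,0,0,0,10,0,0,0,0,10,0,0,0,0,10,0,0,0,0]

```text
clock: 17.43
eef_pos: [618.0, -109.7, 107.5]
tool_rot: [3.141, -0.004, 1.594]
force: [-0.9, 3.4, 9.8]
width: 18.4
gripper_force: 59.7
```

```bash
sed -i 's/573.9,-123.2/573.63,-121.88/' st.py; python3 st.py
```

```text
ang 13.6 r 46.05 Ftan(push) -3.53 Frad 0.01
```

At 13.6°, pushing clockwise with 3.5 N. Bringing it to 0°, then letting go gently with the fingers opening radially.

Emit:
arm_command:
  series: [10,-0.3,0.07,0,0,10,-0.6,0.1,0,0,10,-0.85,0.12,0,0,10,-1.08,0.13,0,0,10,-1.08,0.13,0,0]

```text
clock: 17.85
eef_pos: [619.7, -120.2, 107.4]
tool_rot: [3.141, -0.004, 1.594]
force: [-0.2, 3.9, 10.8]
width: 18.5
gripper_force: 59.8
```

Emit:
arm_command:
  series: [10,0,0,0,0,10,0,0,0,0,10,0,0,0,0,10,0,0,0,0,10,0,0,0,0]

```text
clock: 18.27
eef_pos: [619.7, -120.2, 107.4]
tool_rot: [3.141, -0.004, 1.595]
force: [-0.5, 3.2, 11.2]
width: 18.8
gripper_force: 59.8
```

```bash
python3 st.py
python3 - <<'E'
from h import *
im,d=viewer.get_image("wrist");save("pics/w3.png",im)
E
```

```text
ang 0.4 r 46.05 Ftan(push) -3.17 Frad -0.37
```

View pics/w3.png

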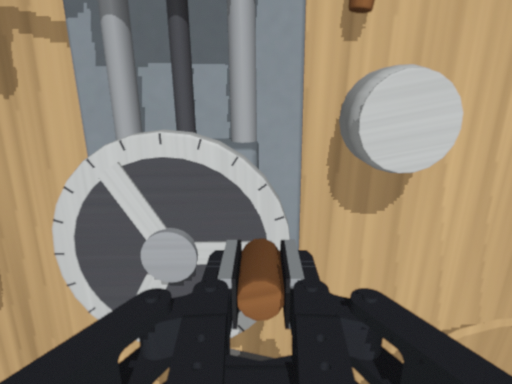

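The knob is centred between the pads at 0.4°. Opening, then rising straight up.

Emit:
arm_command:
  series: [50,0,0,0,0,50,0,0,0,0,50,0,0,0,0,50,0,0,0,0,50,0,0,0,0]

```text
clock: 18.73
eef_pos: [618.8, -122.9, 105.8]
tool_rot: [-3.14, -0.0, 1.593]
force: [0.2, 0.2, 0.6]
width: 42.6
gripper_force: 0.0
```

Emit:
arm_command:
  series: [50,0,0,-2,0,50,0,0,-4,0,50,0,0,-7,0,50,0,0,-10,0,50,0,0,-13,0]

```text
clock: 19.15
eef_pos: [618.7, -122.9, 237.1]
tool_rot: [-3.14, -0.0, 1.593]
force: [0.8, -0.9, 0.4]
width: 43.0
gripper_force: 0.0
```

Emit:
arm_command:
  series: [50,0,0,-3,0,50,0,-2,-6,0,50,0,-4,-9,0,50,0,-6,-9,0,50,0,-6,-9,0]

```text
clock: 19.57
eef_pos: [556.4, -125.6, 328.5]
tool_rot: [3.141, -0.0, 1.59]
force: [-1.0, -0.1, -1.1]
width: 42.7
gripper_force: 0.0
```

Run:
```python
from h import *
m=viewer.camera_model("wrist");im,d=viewer.get_image("wrist")
s=monitor.read_state();print(s["eef_pos"],s["clock"],-np.array(m["R"]).T@m["t"])
pts=proj("wrist",[[573.63,-121.88,96],[621.5,84,72],[575.5,-181.8,96],[448,58,95]],m);print(pts)
a=im;save("pics/w4f.png",a)
def crop(c,w=45):
    x,y=int(c[0]),int(c[1]);x=min(max(x,w),511-w);y=min(max(y,w),383-w);print((x-w,y-w));return cv2.resize(a[y-w:y+w,x-w:x+w],(400,400),interpolation=2)
save("pics/w4.png",np.hstack([crop(pts[1]),crop(pts[2])]))
```

```text
[ 557.93190921 -124.65828171  327.34439439] 19.6167 [555.25592604 -49.79151347 471.33946144]
[[274.85660016 158.50766374]
 [325.86096409 -39.44561781]
 [274.82949381 207.50862091]
 [154.63566667 -21.89518007]]
(280, 0)
(229, 162)
```

View pics/w4.png

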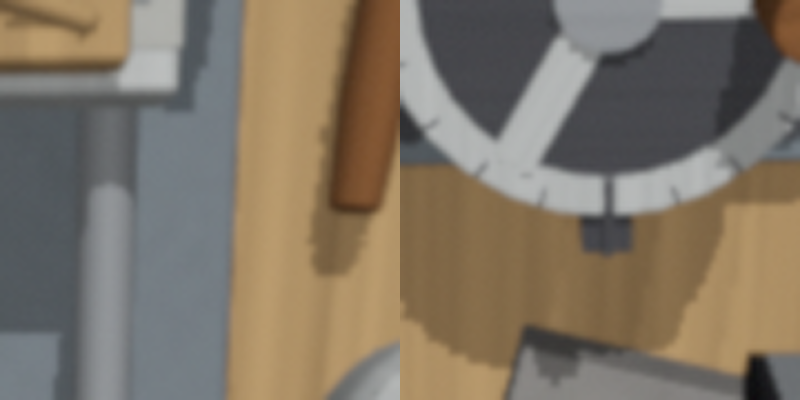

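The rim line stands exactly at the index blade (crop line at (609,195), blade at (607,225)). Moving over the lock handle and turning the tool 90°, so the fingers will close along the travel and clear the carriage.

Emit:
arm_command:
  series: [50,3.5,-2,0,7,50,7,-4,0,14,50,10.5,-6,0,21,50,14,-8,0,28,50,17.5,-10,0,35]

```text
clock: 20.03
eef_pos: [458.4, 44.5, 325.4]
tool_rot: [-3.141, 0.001, 1.0]
force: [0.3, 0.3, 0.1]
width: 42.5
gripper_force: 0.0
```

Emit:
arm_command:
  series: [50,0,0,0,7,50,0,0,0,14,50,0,0,0,21,50,0,0,0,28,50,0,0,0,35]

```text
clock: 20.45
eef_pos: [459.7, 43.2, 325.7]
tool_rot: [3.141, 0.001, 0.39]
force: [-0.5, 0.4, 0.0]
width: 42.6
gripper_force: 0.0
```

Emit:
arm_command:
  series: [50,0,0,0,7,50,0,0,0,14,50,0,0,0,20,50,0,0,0,20,50,0,0,0,20]

```text
clock: 20.87
eef_pos: [459.6, 42.9, 325.7]
tool_rot: [3.14, 0.001, 0.049]
force: [-0.1, 0.2, 0.5]
width: 42.5
gripper_force: 0.0
```

Run:
```python
from h import *
s=monitor.read_state();m=viewer.camera_model("wrist");im,d=viewer.get_image("wrist");save("pics/w5.png",im)
print(s["eef_pos"],s["tool_rot"],s["qpos"][[0,6]])
h=cv2.cvtColor(im,cv2.COLOR_RGB2HSV)
q=proj("wrist",[[448.5,58,96],[507,44,62],[621,85,72]],m);print(q)
b=(h[...,2]<60).astype(np.uint8);x,y=q[0].astype(int)
w=np.zeros_like(b);w[max(0,y-25):y+25,max(0,x-25):x+25]=1
n,l,st,ce=cv2.connectedComponentsWithStats(b*w)
for i in range(1,n):
    if st[i,4]>60:print(st[i],ce[i],on_plane("wrist",ce[i],97,m))
# line/pointer: sample the scale strip in slide coords at z=71, average across strip
y0=.03;ex=np.array([np.cos(y0),np.sin(y0)]);ey=np.array([-ex[1],ex[0]]);o=np.array([573.63,-121.88])+140*ey
g=cv2.cvtColor(im,cv2.COLOR_RGB2GRAY).astype(np.float32)
ys=np.arange(55,86,1.);
for xx in (38,40,42,44,46,48,50,52,54):
    P=np.array([[*(o+xx*ex+yy*ey),72 if xx<48 else 76] for yy in ys]);uv=proj("wrist",P,m).astype(np.float32)
    print(xx,cv2.remap(g,uv[:,0:1],uv[:,1:2],1)[:,0].astype(int).tolist())
```

```text
[459.57372975  42.9163793  325.74229705] [3.14020920e+00 9.84560179e-04 4.89970567e-02] [-0.87718683 -1.24511727]
[[247.26143094 170.29966432]
 [261.71132764 117.12731363]
 [228.88554079   7.47332172]]
[240 163  15  16 190] [247.03684211 170.58947368] [448.3787145  58.2173617  97.       ]
38 [164, 163, 157, 148, 148, 154, 157, 158, 158, 158, 157, 152, 135, 120, 131, 153, 159, 158, 155, 154, 154, 152, 147, 143, 148, 156, 158, 159, 159, 160, 159]
40 [177, 175, 166, 155, 163, 174, 176, 177, 177, 177, 177, 169, 139, 116, 134, 170, 178, 178, 178, 177, 178, 175, 166, 158, 164, 174, 178, 178, 178, 178, 177]
42 [178, 176, 171, 166, 170, 177, 179, 179, 179, 179, 178, 171, 140, 117, 137, 171, 178, 178, 179, 178, 178, 176, 170, 167, 171, 177, 179, 179, 178, 178, 178]
44 [179, 178, 178, 178, 178, 178, 179, 179, 179, 179, 178, 170, 139, 116, 136, 171, 178, 178, 178, 178, 177, 177, 177, 178, 179, 180, 180, 180, 179, 180, 180]
46 [180, 179, 179, 179, 179, 178, 178, 178, 178, 178, 177, 169, 135, 115, 137, 171, 178, 179, 178, 178, 178, 178, 179, 180, 180, 180, 181, 182, 181, 180, 179]
48 [174, 173, 173, 173, 170, 163, 154, 150, 149, 154, 161, 153, 107, 106, 147, 168, 174, 175, 174, 176, 177, 178, 178, 179, 179, 179, 178, 178, 177, 177, 177]
50 [119, 121, 125, 128, 127, 122, 118, 116, 116, 117, 119, 109, 80, 76, 97, 123, 135, 136, 136, 138, 138, 138, 137, 138, 137, 135, 135, 135, 134, 134, 133]
52 [85, 86, 87, 83, 76, 70, 69, 67, 67, 69, 73, 73, 68, 71, 87, 111, 122, 124, 124, 123, 123, 123, 123, 123, 124, 124, 123, 123, 122, 122, 122]
54 [85, 84, 83, 71, 52, 37, 32, 32, 33, 33, 33, 43, 60, 70, 82, 101, 116, 122, 123, 123, 123, 123, 122, 123, 123, 123, 123, 122, 122, 122, 122]
```

Carriage line and pointer agree (dark minima at 68.0 and about 67.7 in slide y, under 0.5 mm apart). Ball at (448.4,58.2), as before. Going down on the lock ball.

Emit:
arm_command:
  series: [50,-1.04,-1.58,2,0,50,-1.04,-1.58,6,0,50,-1.04,-1.58,10,0,50,-1.04,-1.58,14,0,50,-1.04,-1.58,17,0]

```text
clock: 21.33
eef_pos: [447.1, 58.1, 153.7]
tool_rot: [3.141, 0.002, 0.049]
force: [0.6, 0.9, 0.1]
width: 42.6
gripper_force: 0.0
```

Emit:
arm_command:
  series: [50,0,0,2.5,0,50,0,0,5,0,50,0,0,7,0,50,0,0,8.1,0,50,0,0,8.1,0]

```text
clock: 21.75
eef_pos: [447.1, 57.8, 73.3]
tool_rot: [-3.141, 0.004, 0.047]
force: [0.7, -0.2, 0.3]
width: 42.9
gripper_force: 0.0
```

Emit:
arm_command:
  series: [10,0,0,0,0,10,0,0,0,0,10,0,0,0,0,10,0,0,0,0,10,0,0,0,0]

```text
clock: 22.17
eef_pos: [448.9, 57.8, 76.1]
tool_rot: [3.141, -0.002, 0.046]
force: [0.4, -0.2, 2.9]
width: 16.8
gripper_force: 58.5
```

Run:
```python
import numpy as np
from h import *
s=monitor.read_state();p=s["eef_pos"][:2];yw=s["tool_rot"][2];print(p,s["width"],s["force"])
piv=np.array([507.2,43.9]);d=p-piv;r=np.hypot(*d);th=np.arctan2(d[1],d[0]);print("r",r,"lock",np.pi+.03-th%(2*np.pi))
end=np.pi+.03-1.43
a=np.linspace(th%(2*np.pi),end,16)
q=piv+60*np.c_[np.cos(a),np.sin(a)];tx=np.array([np.cos(yw),np.sin(yw)]);ty=np.array([np.sin(yw),-np.cos(yw)])
for c in range(3):
    e=q[5*c+1:5*c+6]-q[5*c];print(np.c_[e@tx,e@ty].round(1).tolist())
print(q[-1])
```

```text
[448.92140429  57.84706843] 16.755552631999777 [ 0.41755934 -0.22108938  2.94556271]
r 59.92424747576401 lock 0.2648992370409098
[[1.5, -4.4], [3.3, -8.7], [5.4, -12.9], [7.8, -16.8], [10.6, -20.6]]
[[3.0, -3.5], [6.3, -6.8], [9.9, -9.9], [13.6, -12.6], [17.6, -15.0]]
[[4.1, -2.1], [8.4, -3.9], [12.9, -5.4], [17.4, -6.5], [22.0, -7.3]]
[497.00197143 103.0269838 ]
```

Gripped (lever at 0.265 rad, radius 59.9 mm, consistent). Swinging it along its arc.

Emit:
arm_command:
  series: [10,0.15,-0.44,0,0,10,0.33,-0.87,0,0,10,0.54,-1.29,0,0,10,0.78,-1.68,0,0,10,1.06,-2.06,0,0]

```text
clock: 22.58
eef_pos: [458.2, 78.3, 75.9]
tool_rot: [3.14, -0.001, 0.045]
force: [-2.0, -4.4, 7.0]
width: 16.6
gripper_force: 58.9
```

Emit:
arm_command:
  series: [10,0.3,-0.35,0,0,10,0.63,-0.68,0,0,10,0.99,-0.99,0,0,10,1.36,-1.26,0,0,10,1.76,-1.5,0,0]

```text
clock: 23.0
eef_pos: [474.7, 94.1, 75.8]
tool_rot: [3.14, 0.0, 0.045]
force: [-3.7, -4.6, 7.9]
width: 16.7
gripper_force: 59.0
```

Emit:
arm_command:
  series: [10,0.41,-0.21,0,0,10,0.84,-0.39,0,0,10,1.29,-0.54,0,0,10,1.74,-0.65,0,0,10,2.2,-0.73,0,0]

```text
clock: 23.42
eef_pos: [495.6, 102.6, 75.8]
tool_rot: [3.141, 0.002, 0.046]
force: [-5.8, -4.7, 9.2]
width: 16.3
gripper_force: 59.1
```

Emit:
arm_command:
  series: [10,0,0,0,0,10,0,0,0,0,10,0,0,0,0,10,0,0,0,0,10,0,0,0,0]

```text
clock: 23.83
eef_pos: [495.5, 102.7, 75.8]
tool_rot: [3.141, 0.002, 0.046]
force: [-3.8, -3.0, 8.0]
width: 16.9
gripper_force: 59.1
```

The lever is at about 1.40 rad, on its stop. Releasing, rising and verifying.

Emit:
arm_command:
  series: [50,0,0,0,0,50,0,0,0,0,50,0,0,0,0,50,0,0,0,0,50,0,0,0,0]

```text
clock: 24.25
eef_pos: [496.6, 103.5, 75.2]
tool_rot: [-3.141, -0.0, 0.046]
force: [-0.5, -0.2, -0.2]
width: 42.8
gripper_force: 0.0
```

Emit:
arm_command:
  series: [50,0,0,-3,0,50,0,0,-7,0,50,0,0,-11,0,50,0,0,-15,0,50,0,0,-19,0]

```text
clock: 24.67
eef_pos: [496.0, 102.9, 267.1]
tool_rot: [3.141, 0.001, 0.045]
force: [0.8, 0.9, 0.6]
width: 43.0
gripper_force: 0.0
```

Emit:
arm_command:
  series: [50,-2,2,-3,0,50,-4,4,-6,0,50,-6,6,-6,0,50,-6,6,-6,0,50,-6,6,-6,0]

```text
clock: 25.08
eef_pos: [438.6, 40.0, 325.9]
tool_rot: [-3.139, -0.001, 0.044]
force: [-0.4, 0.8, -0.1]
width: 42.7
gripper_force: 0.0
```

Run:
```python
from h import *
s=monitor.read_state();m=viewer.camera_model("wrist");im,d=viewer.get_image("wrist");print(s["eef_pos"],s["clock"])
h=cv2.cvtColor(im,cv2.COLOR_RGB2HSV);q=proj("wrist",[[495.5,102.7,96]],m);print(q)
b=(h[...,2]<60).astype(np.uint8);x,y=q[0].astype(int);w=np.zeros_like(b);w[max(0,y-25):y+25,max(0,x-25):x+25]=1
n,l,st,ce=cv2.connectedComponentsWithStats(b*w)
for i in range(1,n):
    if st[i,4]>60:print(st[i],on_plane("wrist",ce[i],97,m))
y0=.03;ex=np.array([np.cos(y0),np.sin(y0)]);ey=np.array([-ex[1],ex[0]]);ax=np.array([573.63,-121.88]);o=ax+140*ey
g=cv2.cvtColor(im,cv2.COLOR_RGB2GRAY).astype(np.float32)
def row(P):
    uv=proj("wrist",P,m).astype(np.float32);return cv2.remap(g,uv[:,0:1],uv[:,1:2],1)[:,0].astype(int).tolist()
for xx in(44,50):print(xx,row([[*(o+xx*ex+yy*ey),72] for yy in np.arange(60,76,1.)]))
# wheel line from scene/side cams too: dark along rim r=56
a=np.radians(np.arange(-120,-60,4)-0)+y0
print("rim",row([[*(ax+57*np.array([np.cos(t),np.sin(t)])),96] for t in a]), proj("wrist",[[*ax,96]],m))
```

```text
[438.61424044  39.99576626 325.85718464] 25.0833
[[206.71089287 108.44490757]]
[198 102  18  17 228] [494.32190862 102.42109079  97.        ]
44 [0, 0, 0, 0, 0, 0, 0, 0, 0, 0, 0, 0, 0, 0, 0, 0]
50 [0, 0, 0, 0, 0, 0, 0, 0, 0, 0, 0, 0, 0, 0, 0, 0]
rim [169, 175, 176, 175, 175, 175, 173, 168, 117, 179, 175, 176, 170, 172, 177] [[423.124943  40.657   ]]
```

The lever is at about 1.39 rad or more, the rim line is within about 2° (2 mm) of its mark, and the arm is clear. Handing in.

```bash
python3 -c "
from cell import workorder
print(workorder.finish_job())"
```

```text
the job is handed in; nothing more can be done
None
```

The slide is set and handed in: I felt the stop at about 9 N, came back clockwise only until the carriage line was within about 0.5 mm of the pointer and the wheel line within about 2 mm of its index, and swung the lock to its end. That carriage reading was taken just before locking; the judge returned no verdict.

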